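# Slide the extraction pan onto the hot zone of a warming plate

## Robot

A 6-joint arm with a two-finger parallel gripper is mounted at the origin on the work surface. World frame = base frame: x ahead of the robot, y to its left, z up, the work surface at z = 0. Lengths are in m, angles in rad, forces in N, time in s.
With the tool pointing down it reaches from about 0.35 to 0.775 m from the base axis. Payload 5.5 kg.
Tool frame: the origin (TCP) lies between the finger pads, 19 mm behind the fingertips; this is the grasp point; z points along the fingers, y is the line along which they close (so a half turn about z gives the same grasp; the last joint's range is limited). The gripper opens to 85 mm and grips with 20 to 120 N. Pads are 22 mm wide; open, the fingers measure 114 mm over their backs; the gripper's body (76 mm by 85 mm) begins 54 mm behind the grasp point. The pads swing forward as they close: fully open they stand 13 mm farther back than shut.
Start: joints at [-0.14, 0.313, 0.046, 1.304, 0, 1.431], TCP at [0.575, -0, 0.25] pointing down, gripper open.
Joint ranges: [-2.76, 2.76], [-0.86, 1.69], [-1.03, 1.26], [-2.2, 2.34], [-1.47, 1.5], [-3.14, 3.14]. Speed limits (rad/s): [2.57, 2.57, 3.14, 3.14, 3.14, 3.14].

## Interface

Orientations are given as a 3x3 rotation matrix whose columns are the frame's x, y, z axes.
In Python, from workcell import arm gives the robot as it stands.
- The arm moves only by the shell command python3 -m inch 'ROWS' [FORCE]. ROWS is text: rows parted by semicolons, each of 5 numbers parted by spaces: the shift along the tool's x, y, z each as a share of 600 mm, from -1 to 1, then the turn about the tool's z as a share of 360 degrees, from -1 to 1, then the closure, from -1 (fully open) to 1 (shut). In form: dx dy dz yaw fingers; .... A call has 1 to 20 rows; each row is the pose to reach, as a shift and turn from the pose commanded when the call began, along the tool's axes at that moment, turning the shorter way round; what a row does not reach only later rows make up. A row lasts 1/8 s, in which the tool goes at most 62.5 mm and 10.7 degrees, less where a joint would pass 70% of its speed; a pose out of reach is approached as far as the arm can. A call with a number of a shift or a turn outside -1 to 1 is refused whole. A call with a gripper value outside its range is refused whole. The fingers move at their own pace and stop on an object; FORCE is the grip in N (left out, the last holds). Time passes only in rows, so rows that repeat a pose let the fingers close. It gives the time, the measured TCP pose, the force, the opening and the grip force at its end, in the units of the state.
- arm.get_obs(): the state, without advancing time (a new reading comes with each control period).
- arm.grab_frame(name): name is "scene" or "side" or "wrist"; returns a dict with "image" (400x640x3 uint8, red, green, blue), "camera_matrix" (3x3 intrinsics, pixels), "dist" ([k1, k2, p1, p2, k3] as OpenCV has them; the pictures are not rectified), "pose" (4x4, takes a point from camera to world coordinates). Camera axes: x right, y down, z forward; pixel columns grow to the right and rows downward; lengths in m; the calibration is good to about 2 mm. A picture is of the moment at which its call begins. There is no depth.
- arm.finish_job(): hands the job in; it is judged then, once.
The state is a dict: "t": time; "q": joint angles; "joint_vel": joint speeds; "joint_torque": joint torques, N m; "tool_pos": TCP position; "orientation": TCP orientation; "contact_force": force on the tool from outside, world axes, zero at the start; "moment": the same for the moment, N m; "opening": opening from 0.0 (shut) to 1.0 (fully open); "gripper_force": force on a finger pad.
Only numpy, scipy, OpenCV 4.12 (cv2) and the standard library are available. Lean on these libraries where they do the work, as an engineer would, in place of code of your own. Each camera call takes 0.05 s, during which the arm holds its last target. There are 200 camera calls.

## Task

An amber jar has been left on the red-ringed hot zone of the warming plate: first take it away and stand it upright on the round cork mat, setting it down gently, not dropping it. Then slide the steel pan from the white ring into the middle of the red ring, keeping its base on the plate all the way (no lifting or tipping) and leaving its handle pointing out of the plate's front towards the robot. Do not knock the wire rack above the plate, do not let pan and jar touch, leave the mortar, the green vial and the white bottle where they are, and let go of everything.

Things in the scene. Friction and masses are not known exactly. Their poses are not given: they have to be found in the camera images.
- plate: Fixed grey warming plate with a dark flat top: 240 mm (x) by 430 mm (y) by 35 mm high. Origin: centre of its underside, on the bench. Its own +x points away from the robot (front edge at own x = -120 mm), z up. Its two ring marks are flat (under 1 mm), 200 mm apart along its y.
- rack: Fixed wire rack over the plate, same origin and axes. Wires 6 to 8 mm thick along own y at own x = -100, -49, 2, 53, 105 mm, lowest metal 226 mm above the bench; posts 8 mm thick at own x = -100 and 105, y = +-202 mm. The front wire stands above the pan's handle, so a tool pointing straight down does not fit: lean it back towards the robot (about 35 degrees).
- red_ring: Red ring painted on the plate's top, the hot zone: 160 mm outer and 144 mm inner diameter. Origin: its centre, on the plate's top (35 mm above the bench). Axes as the plate's.
- white_ring: White ring painted on the plate's top, the resting zone: same size. Origin: its centre, on the plate's top. It is the left or the right zone, the red ring being the other.
- pan: Loose open steel pan, 110 mm outer diameter, 65 mm high, wall 4 mm, 0.35 to 0.7 kg. Origin: centre of its underside, z up. A black stub handle sticks out level along own -x, 53 to 122 mm from the axis, 16 mm wide (y), 14 mm tall, its centre 50 mm above the underside. It stands in the white ring, handle roughly to the plate's front; dry friction of a few newtons.
- pan_grip (a point): Point in the pan's handle to pinch from its two sides: on the handle's centre line, 100 mm from the pan's axis and 50 mm above its underside; axes as the pan's (handle runs along x).
- jar: Loose amber jar with black cap and a paper label, 40 mm diameter, 85 mm high in all (body up to about 60 mm), about 0.14 kg. Origin: centre of its underside, z up. It stands over the front edge of the red ring, where the pan's handle has to go, partly under the rack's front wire.
- mat: Fixed round cork mat on the bench, to the left or right of the front of the plate: 110 mm diameter, 4 mm thick. Origin: centre of its underside; its top is 4 mm above.
- mortar: Loose white ceramic bowl, 84 mm across, 50 mm high, on the bench, on the side where the mat is not. Origin: centre of its underside. Leave alone.
- vial: Loose green glass vial, 26 mm diameter, 45 mm high, standing on the rear edge of the plate, about 97 mm behind the line joining the ring centres. Origin: centre of its underside. Leave alone.
- flask: Loose white plastic bottle, 68 mm diameter, 170 mm high, on the bench to the right of the plate. Origin: centre of its underside. Leave alone.

How it is judged:
By the outcome, as a careful person would: the job done as asked, in the order asked, and still so for the second after the job is handed in, with the robot touching nothing.
It also fails if it takes over 61 s, if anything falls off the work surface, if the arm or the gripper's body presses on something with over 40 N, if the wrist force passes 120 N, or if a joint passes its speed limit or range.

## Working session

There is one attempt and no reset: what is moved stays moved. The work goes in short steps, Python scripts to look and compute and a shell command to move; the robot and the scene stay as the last step left them, time stands still between calls to the robot, and variables do not carry over. Pictures are saved under pics/ and viewed, at most 10 in all, crops included, and the job is handed in when it is done.

```bash
ls; mkdir -p pics
cat > h.py <<'E'
import numpy as np,cv2,json
from workcell import arm
def snap(n,f):
    r=arm.grab_frame(n); cv2.imwrite('pics/'+f+'.png',r['image'][:,:,::-1])
    np.savez('pics/'+f,K=r['camera_matrix'],d=r['dist'],P=r['pose'])
def ray(f,uv):
    z=np.load('pics/'+f+'.npz'); p=cv2.undistortPoints(np.array([[uv]],float),z['K'],z['d'])[0,0]
    P=z['P']; return P[:3,3],P[:3,:3]@np.array([p[0],p[1],1])
def onz(f,uv,h):
    o,d=ray(f,uv); return o+d*(h-o[2])/d[2]
def proj(f,X):
    z=np.load('pics/'+f+'.npz'); P=np.linalg.inv(z['P'])
    return cv2.projectPoints(np.array(X,float).reshape(-1,3),cv2.Rodrigues(P[:3,:3])[0],P[:3,3],z['K'],z['d'])[0][:,0]
E
python3 - <<'E'
from h import *
np.set_printoptions(precision=4,suppress=True)
for n in('scene','side','wrist'): snap(n,n+'0'); print(np.load('pics/%s0.npz'%n)['P'])
o=arm.get_obs();print(o['tool_pos'],o['orientation'],o['t'])
E
```

```text
pics
[[-0.4478  0.5978 -0.6649  1.2902]
 [ 0.8941  0.3052 -0.3278  0.3042]
 [ 0.007  -0.7413 -0.6711  0.7704]
 [ 0.      0.      0.      1.    ]]
[[-0.9106 -0.1943  0.3648  0.1418]
 [-0.4129  0.4706 -0.7798  1.0158]
 [-0.0202 -0.8607 -0.5088  0.7705]
 [ 0.      0.      0.      1.    ]]
[[ 1.      0.0015 -0.0014  0.574 ]
 [ 0.0011 -0.9606 -0.278   0.0711]
 [-0.0018  0.278  -0.9606  0.3737]
 [ 0.      0.      0.      1.    ]]
[0.5746 0.     0.2493] [[-0.      1.     -0.0014]
 [ 1.      0.      0.0002]
 [ 0.0002 -0.0014 -1.    ]] 0.15
```

View pics/scene0.png

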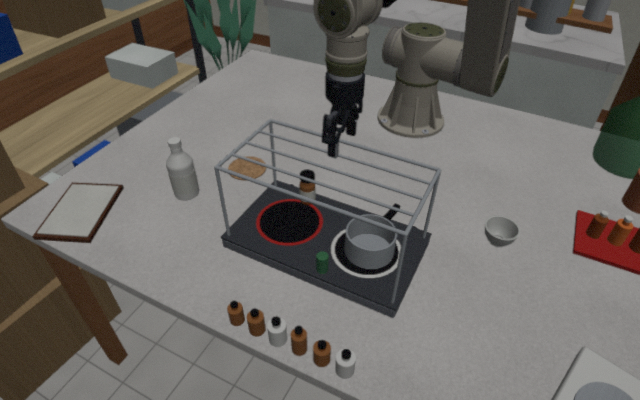

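View pics/side0.png

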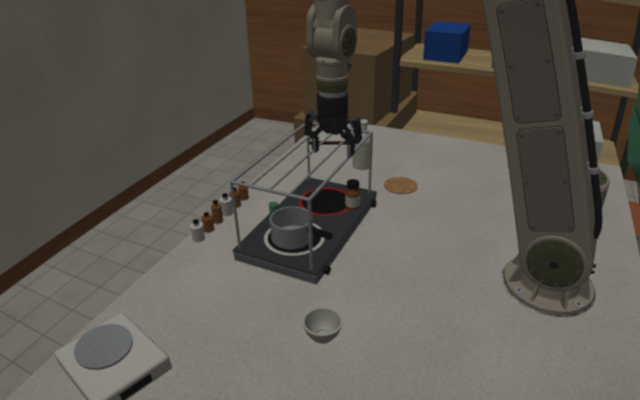

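View pics/wrist0.png

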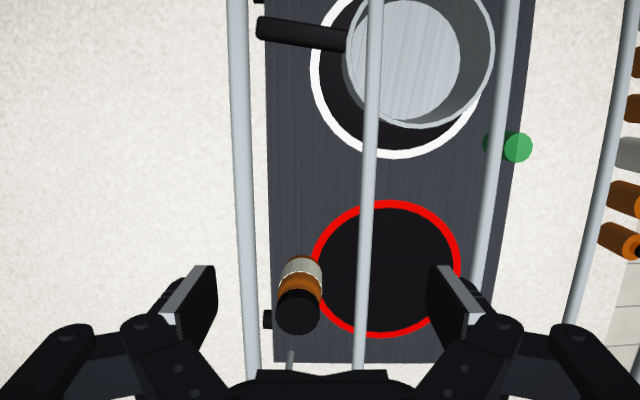

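The wrist view shows the red ring at about (385,268), the white ring at about (400,60), the jar cap at (298,312) and the pan handle tip at (258,29). In the scene view the mat is at (248,167) and the jar at (307,185). In the side view the jar is at (353,195) and the mat at (400,185). Next I'll fit the rings and mat, and enlarge the jar and pan.

Run:
```python
from h import *
from scipy.optimize import least_squares
np.set_printoptions(precision=4,suppress=True)
def fit(f,m,h,R):
    v,u=np.nonzero(m); p=np.array([onz(f,(a,b),h)[:2] for a,b in zip(u,v)])
    s=least_squares(lambda c:np.hypot(*(p-c).T)-R,p.mean(0),loss='soft_l1',f_scale=.004); print(f,len(p),s.x,np.sqrt(np.mean(s.fun**2)))
for f in('wrist0','scene0','side0'):
    im=cv2.imread(f'pics/{f}.png').astype(int); b,g,r=im[...,0],im[...,1],im[...,2]
    m=(r>110)&(g<50)&(b<50); n=np.zeros_like(m); 
    if f[0]=='w': n[190:345,300:470]=1
    elif f=='scene0': n[190:260,240:340]=1
    else: n[180:220,290:360]=1
    fit(f,m&n,.0352,.076)
im=cv2.imread('pics/wrist0.png').astype(int)
m=(im.min(2)>225); n=np.zeros_like(m); n[50:165,308:480]=1; n[:128,345:]=0
n[128:,350:385]=0; fit('wrist0',m&n,.0352,.076)
for f,(u0,u1,v0,v1) in {'scene0':(220,275,145,190),'side0':(375,425,170,200)}.items():
    im=cv2.imread(f'pics/{f}.png').astype(int);c=np.zeros(im.shape[:2],bool);c[v0:v1,u0:u1]=1
    m=c&(im[...,2]-im[...,0]>40); v,u=np.nonzero(m); print(f,'mat',np.median([onz(f,(a,b),.004)[:2] for a,b in zip(u,v)],0),len(u))
# plate front edge in wrist view
for uv in((264,60),(274,362)): print(onz('wrist0',uv,.035))
w=cv2.imread('pics/wrist0.png');a=cv2.resize(w[0:200,240:500],None,fx=1.5,fy=1.5);b=cv2.resize(w[240:350,250:350],None,fx=3,fy=3)
c=cv2.resize(cv2.imread('pics/scene0.png')[160:210,280:340],None,fx=5,fy=5);d=cv2.resize(cv2.imread('pics/side0.png')[170:220,325:385],None,fx=5,fy=5)
M=np.zeros((600,700,3),np.uint8);M[:300,:390]=a;M[:330,395:695]=b;M[335:585,:300]=c;M[335:585,395:695]=d
cv2.imwrite('pics/m1.png',M)
```

```text
wrist0 2347 [ 0.64   -0.0991] 0.002424042236710367
scene0 282 [ 0.6435 -0.0989] 0.001549171573822411<stdin>:6: RuntimeWarning: Mean of empty slice.
  ret = ret.dtype.type(ret / rcount)
Traceback (most recent call last):
ValueError: Initial guess is outside of provided bounds
```

Run:
```python
from h import *
from scipy.optimize import least_squares
np.set_printoptions(precision=4,suppress=True)
def fit(f,m,h,R):
    v,u=np.nonzero(m); p=np.array([onz(f,(a,b),h)[:2] for a,b in zip(u,v)])
    s=least_squares(lambda c:np.hypot(*(p-c).T)-R,p.mean(0),loss='soft_l1',f_scale=.004); print(f,len(p),s.x,np.sqrt(np.mean(s.fun**2)))
im=cv2.imread('pics/side0.png').astype(int); b,g,r=im[...,0],im[...,1],im[...,2]
m=(r>70)&(g<r*.45)&(b<r*.45); n=np.zeros_like(m); n[185:216,295:345]=1; fit('side0',m&n,.0352,.076)
im=cv2.imread('pics/wrist0.png').astype(int)
m=(im.min(2)>225); n=np.zeros_like(m); n[50:165,308:480]=1; n[:128,345:]=0
n[128:,350:385]=0; fit('wrist0',m&n,.0352,.076)
for f,(u0,u1,v0,v1) in {'scene0':(220,275,145,190),'side0':(375,425,170,200)}.items():
    im=cv2.imread(f'pics/{f}.png').astype(int);c=np.zeros(im.shape[:2],bool);c[v0:v1,u0:u1]=1
    m=c&(im[...,2]-im[...,0]>30); v,u=np.nonzero(m); q=np.array([onz(f,(a,b),.004)[:2] for a,b in zip(u,v)]); print(f,'mat',(q.min(0)+q.max(0))/2,np.ptp(q,0),len(u))
for uv in((264,60),(274,362)): print(onz('wrist0',uv,.035))
w=cv2.imread('pics/wrist0.png');a=cv2.resize(w[0:200,240:500],None,fx=1.5,fy=1.5);b=cv2.resize(w[240:350,250:350],None,fx=3,fy=3)
c=cv2.resize(cv2.imread('pics/scene0.png')[160:210,280:340],None,fx=5,fy=5);d=cv2.resize(cv2.imread('pics/side0.png')[170:220,325:385],None,fx=5,fy=5)
M=np.zeros((600,700,3),np.uint8);M[:300,:390]=a;M[:330,395:695]=b;M[335:585,:300]=c;M[335:585,395:695]=d
cv2.imwrite('pics/m1.png',M)
```

```text
side0 146 [ 0.6386 -0.098 ] 0.0026705850714556817
wrist0 1452 [0.6427 0.1012] 0.002167662810014035
scene0 mat [ 0.4817 -0.3315] [0.1086 0.1059] 499
side0 mat [ 0.4743 -0.3312] [0.1067 0.1096] 433
[0.5221 0.1097 0.035 ]
[ 0.5193 -0.2127  0.035 ]
```

View pics/m1.png

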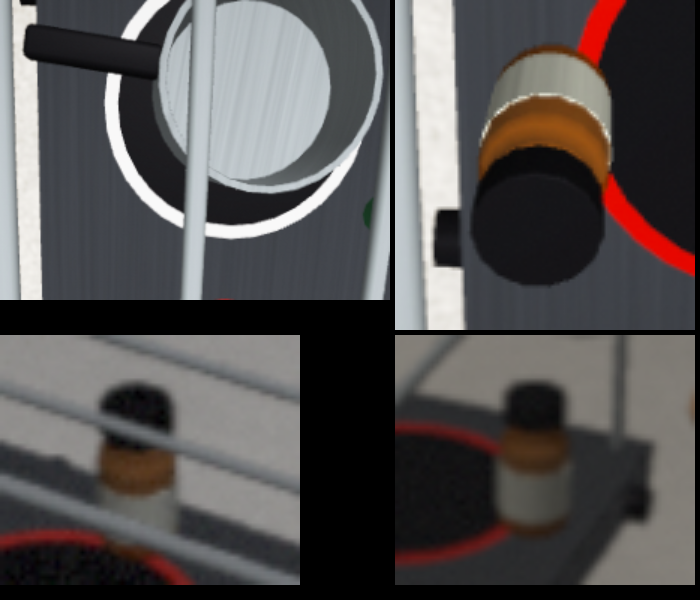

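In the crops the jar cap top centres are at wrist (297.7,316.7), scene (307.4,172.4) and side (352.8,181.4). The handle runs from (258,28.7) to (345,40) in the wrist view, and rim points are visible.

```bash
python3 - <<'E'
from h import *
from scipy.optimize import least_squares
np.set_printoptions(precision=4,suppress=True)
for f,uv in (('wrist0',(297.7,316.7)),('scene0',(307.4,172.4)),('side0',(352.8,181.4))): print('jar',onz(f,uv,.12))
cr=lambda x,y:(240+x/1.5,y/1.5)
p=np.array([onz('wrist0',cr(*q),.1)[:2] for q in((383,75),(270,192),(352,158),(215,176))])
s=least_squares(lambda c:np.hypot(*(p-c).T)-.055,p.mean(0)); print('pan',s.x,s.fun)
a=onz('wrist0',(258,28.7),.092);b=onz('wrist0',(345,40),.092);print(a,b,np.degrees(np.arctan2(b[1]-a[1],b[0]-a[0])))
E
python3 -m inch '0 0 0 -0.03 -1;0 0 0 -0.03 -1'
```

```text
jar [ 0.5544 -0.0959  0.12  ]
jar [ 0.5549 -0.0952  0.12  ]
jar [ 0.5519 -0.0939  0.12  ]
pan [0.6467 0.1088] [-0.0012 -0.0002  0.0012 -0.0007]
[0.5271 0.1252 0.092 ] [0.5908 0.1171 0.092 ] -7.2182259959200925
t: 0.4
tool_pos: [0.5749, 0.0, 0.2497]
orientation: [[-0.186, 0.983, -0.001], [0.983, 0.186, 0.0], [0.0, -0.001, -1.0]]
contact_force: [0.1, -0.8, -0.9]
opening: 1.001
gripper_force: 0.0
```

```bash
python3 -m inch '0 0 -0.1 -0.03 -1;0 0 -0.2 -0.06 -1;0 0 -0.2 -0.09 -1;0 0 -0.2 -0.12 -1;0 0 -0.2 -0.15 -1;0 0 -0.2 -0.18 -1;0 0 -0.2 -0.19 -1;0 0 -0.2 -0.19 -1;0 0 -0.2 -0.19 -1'; python3 -c "
from h import *;print(arm.get_obs()['q'])"
```

```text
t: 1.52
tool_pos: [0.575, -0.0, 0.3699]
orientation: [[-0.982, 0.19, -0.0], [0.19, 0.982, 0.0], [0.0, -0.0, -1.0]]
contact_force: [0.0, -0.2, 0.8]
opening: 0.999
gripper_force: 0.0
[-1.39624034e-01  3.16753327e-01  3.42259431e-01  1.59637101e+00
  9.07003982e-07  5.15581110e-02]
```

```bash
python3 -m inch '0 0 0 -0.03 -1;0 0 0 -0.03 -1'; python3 -m inch '-0.1 0 0 0 -1;-0.2 0 0 0 -1;-0.3 0 0 0 -1;-0.4 0 0 0 -1;-0.5 0 0 0 -1;-0.6 0 0 0 -1;-0.6 0 0 0 -1;-0.6 0 0 0 -1'; python3 -c "
from h import *;print(arm.get_obs()['q'])"
```

```text
t: 1.78
tool_pos: [0.575, 0.0, 0.37]
orientation: [[-1.0, 0.003, -0.0], [0.003, 1.0, -0.0], [0.0, -0.0, -1.0]]
contact_force: [-0.8, -0.5, 0.5]
opening: 1.0
gripper_force: 0.0
t: 2.78
tool_pos: [0.8174, -0.0, 0.3062]
orientation: [[-0.998, 0.001, 0.065], [0.001, 1.0, -0.002], [-0.065, -0.002, -0.998]]
contact_force: [0.6, -0.2, 0.5]
opening: 1.001
gripper_force: 0.0
[-0.09948212  0.93366244  1.26475807  1.83692575  0.00409785 -0.09840892]
```

```bash
python3 -m inch '-0.1 0 -0.1 0 -1;-0.2 0 -0.2 0 -1;-0.3 0 -0.3 0 -1;-0.4 0 -0.4 0 -1;-0.5 0 -0.5 0 -1;-0.5 0 -0.5 0 -1'; python3 -c "
from h import *;print(arm.get_obs()['q'])"
```

```text
t: 3.52
tool_pos: [0.8034, 0.0003, 0.3673]
orientation: [[-0.992, 0.0, 0.126], [-0.0, 1.0, -0.004], [-0.126, -0.004, -0.992]]
contact_force: [0.1, -0.7, -1.2]
opening: 0.996
gripper_force: 0.0
[-0.10240438  0.85700645  1.26414207  1.85132389  0.00851161 -0.10177567]
```

```bash
python3 -m inch '-1 0 -0.6 0 -1;-1 0 -0.6 0 -1;-1 0 -0.6 0 -1;-1 0 -0.6 0 -1;-1 0 -0.6 0 -1;-1 0 -0.6 0 -1;-1 0 -0.6 0 -1;-1 0 -0.6 0 -1;-1 0 -0.6 0 -1;-1 0 -0.6 0 -1;-1 0 -0.6 0 -1;-1 0 -0.6 0 -1'; python3 -c "
from h import *;print(arm.get_obs()['q'])"
```

```text
t: 5.03
tool_pos: [0.8191, 0.0011, 0.3867]
orientation: [[-0.982, 0.001, 0.191], [-0.001, 1.0, -0.007], [-0.191, -0.007, -0.982]]
contact_force: [0.3, -0.4, -0.6]
opening: 1.001
gripper_force: 0.0
[-0.1007989   0.83640882  1.26376473  1.80648027  0.01260482 -0.09956798]
```

```bash
for_show(){ grep -E 't:|pos|ori'; }
python3 -m inch '-0.3 0 -0.2 0 -1;-0.3 0 -0.2 0 -1' | for_show
python3 -m inch '-0.3 0 -0.2 0 -1' | for_show
python3 -m inch '-0.3 0 -0.2 0 -1;-0.3 0 -0.2 0 -1' | for_show
python3 -c "
from h import *;print(arm.get_obs()['q'])"
```

```text
t: 5.28
tool_pos: [0.8305, 0.0015, 0.4123]
orientation: [[-0.967, 0.001, 0.254], [-0.001, 1.0, -0.009], [-0.254, -0.009, -0.967]]
t: 5.4
tool_pos: [0.8386, 0.0017, 0.4291]
orientation: [[-0.955, 0.002, 0.297], [-0.001, 1.0, -0.01], [-0.297, -0.01, -0.955]]
t: 5.65
tool_pos: [0.8443, 0.0025, 0.4611]
orientation: [[-0.934, 0.002, 0.358], [-0.002, 1.0, -0.013], [-0.358, -0.013, -0.934]]
[-0.0996582   0.76074378  1.26464628  1.70945145  0.02307351 -0.09554975]
```

```bash
for_show(){ grep -E 't:|pos|ori'; }
python3 -m inch '-0.3 0 -0.2 0 -1;-0.3 0 -0.2 0 -1' | for_show
python3 -m inch '-0.3 0 -0.2 0 -1;-0.3 0 -0.2 0 -1' | for_show
python3 -m inch '-0.3 0 -0.2 0 -1;-0.3 0 -0.2 0 -1' | for_show
python3 -m inch '-0.3 0 -0.2 0 -1;-0.3 0 -0.2 0 -1'
python3 -c "
from h import *;print(arm.get_obs()['q'])"
```

```text
t: 5.9
tool_pos: [0.8477, 0.0032, 0.4929]
orientation: [[-0.91, 0.003, 0.414], [-0.003, 1.0, -0.014], [-0.414, -0.015, -0.91]]
t: 6.15
tool_pos: [0.8478, 0.0041, 0.5278]
orientation: [[-0.883, 0.004, 0.469], [-0.004, 1.0, -0.016], [-0.469, -0.016, -0.883]]
t: 6.4
tool_pos: [0.8449, 0.0052, 0.5647]
orientation: [[-0.852, 0.005, 0.523], [-0.005, 1.0, -0.018], [-0.523, -0.018, -0.852]]
t: 6.65
tool_pos: [0.8387, 0.0064, 0.6033]
orientation: [[-0.818, 0.006, 0.575], [-0.006, 1.0, -0.02], [-0.575, -0.02, -0.818]]
contact_force: [-0.6, 0.7, -0.3]
opening: 1.001
gripper_force: 0.0
[-0.10072017  0.61510142  1.26463881  1.60871887  0.03797212 -0.08890175]
```

```bash
cat >> h.py <<'E'
def frac(*W):
    o=arm.get_obs();R=np.array(o['orientation']);p=np.array(o['tool_pos'])
    for w in W: print(w,np.round(R.T@(np.array(w)-p)/.6,4))
E
python3 -c "
from h import *;frac((.468,-.0955,.45),(.468,-.0955,.203),(.554,-.0955,.08))"
```

```text
(0.468, -0.0955, 0.45) [ 0.6535 -0.1685 -0.1427]
(0.468, -0.0955, 0.203) [ 0.8901 -0.1602  0.1941]
(0.554, -0.0955, 0.08) [ 0.8906 -0.1552  0.4442]
```

```bash
python3 -m inch '0.6535 -0.1685 -0.1427 0 -1;0.6535 -0.1685 -0.1427 0 -1;0.6535 -0.1685 -0.1427 0 -1;0.6535 -0.1685 -0.1427 0 -1;0.6535 -0.1685 -0.1427 0 -1;0.6535 -0.1685 -0.1427 0 -1;0.6535 -0.1685 -0.1427 0 -1;0.6535 -0.1685 -0.1427 0 -1;0.89 -0.16 0.194 0 -1;0.89 -0.16 0.194 0 -1;0.89 -0.16 0.194 0 -1;0.89 -0.16 0.194 0 -1;0.89 -0.16 0.194 0 -1;0.89 -0.16 0.194 0 -1'; python3 -c "
from h import *;print(arm.get_obs()['q']);frac((.554,-.0955,.08));snap('wrist','w1');snap('side','s1')
cv2.imwrite('pics/m2.png',np.hstack([cv2.resize(cv2.imread('pics/w1.png'),(400,250)),cv2.resize(cv2.imread('pics/s1.png')[100:250,260:500],(400,250))]))"
```

```text
t: 8.4
tool_pos: [0.4688, -0.0964, 0.2052]
orientation: [[-0.818, 0.006, 0.575], [-0.008, 1.0, -0.022], [-0.575, -0.022, -0.818]]
contact_force: [0.5, 1.2, -0.1]
opening: 1.0
gripper_force: 0.0
[-0.53887189 -0.26676166 -0.84787091  0.43699802  0.28018021 -0.45976988]
(0.554, -0.0955, 0.08) [0.0038 0.007  0.2523]
```

View pics/m2.png

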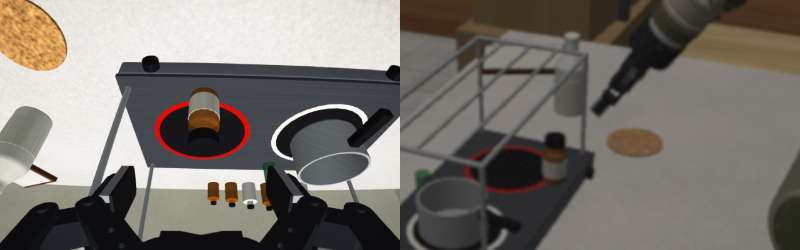

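```bash
python3 -m inch '0.003 0.007 0.08 0 -1;0.003 0.007 0.16 0 -1;0.003 0.007 0.21 0 -1;0.003 0.007 0.25 0 -1;0.003 0.007 0.25 0 -1;0.003 0.007 0.25 0 -1;0.003 0.007 0.25 0 1;0.003 0.007 0.25 0 1;0.003 0.007 0.25 0 1;0.003 0.007 0.25 0 1;0.003 0.007 0.25 0 1;0.003 0.007 0.25 0 1;0.003 0.007 0.25 0 1;0.003 0.007 0.25 0 1' 30
```

```text
t: 10.25
tool_pos: [0.5516, -0.0944, 0.0787]
orientation: [[-0.82, 0.006, 0.573], [-0.006, 1.0, -0.02], [-0.573, -0.02, -0.819]]
contact_force: [-5.1, 0.2, 7.8]
opening: 0.454
gripper_force: 33.5
```

```bash
python3 -m inch '0 0 -0.02 0 1;0 0 -0.04 0 1;0 0 -0.08 0 1;0 0 -0.12 0 1;0 0 -0.17 0 1;0 0 -0.22 0 1;0 0 -0.25 0 1;0 0 -0.25 0 1;0 0 -0.25 0 1'; python3 -c "
from h import *;frac((.478,-.331,.205),(.478,-.331,.07),(.478,-.331,.052));snap('wrist','w2');snap('side','s2')
cv2.imwrite('pics/m3.png',np.hstack([cv2.resize(cv2.imread('pics/w2.png'),(400,250)),cv2.resize(cv2.imread('pics/s2.png')[100:250,260:500],(400,250))]))"
```

```text
t: 11.38
tool_pos: [0.4652, -0.0911, 0.2005]
orientation: [[-0.821, 0.006, 0.571], [-0.006, 1.0, -0.02], [-0.571, -0.02, -0.82]]
contact_force: [-0.5, -0.6, -1.7]
opening: 0.454
gripper_force: 32.6
(0.478, -0.331, 0.205) [-0.0194 -0.3998  0.0139]
(0.478, -0.331, 0.07) [ 0.1092 -0.3954  0.1985]
(0.478, -0.331, 0.052) [ 0.1263 -0.3948  0.2231]
```

View pics/m3.png

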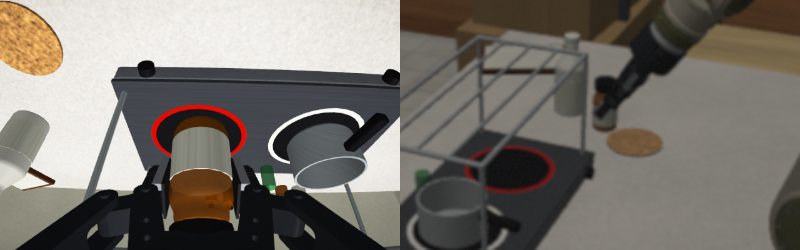

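```bash
python3 -c "
from h import *;print(onz('scene0',(185,192),0))"
python3 -m inch '-0.02 -0.08 0.014 0 1;-0.02 -0.16 0.014 0 1;-0.02 -0.24 0.014 0 1;-0.02 -0.32 0.014 0 1;-0.02 -0.4 0.014 0 1;-0.02 -0.4 0.014 0 1;0.04 -0.397 0.1 0 1;0.109 -0.395 0.198 0 1;0.109 -0.395 0.198 0 1;0.109 -0.395 0.198 0 1;0.109 -0.395 0.198 0 1'; python3 -c "
from h import *;frac((.478,-.331,.051),(.478,-.331,.048))"
```

```text
[ 0.6447053  -0.42294765  0.        ]
t: 12.85
tool_pos: [0.4798, -0.3325, 0.0736]
orientation: [[-0.819, 0.006, 0.574], [-0.009, 1.0, -0.023], [-0.574, -0.024, -0.819]]
contact_force: [0.0, -0.1, -1.0]
opening: 0.451
gripper_force: 32.5
(0.478, -0.331, 0.051) [0.0241 0.0034 0.029 ]
(0.478, -0.331, 0.048) [0.027  0.0035 0.0331]
```

```bash
python3 -m inch '0.01 0.003 0.012 0 1;0.018 0.003 0.022 0 1;0.024 0.003 0.029 0 1;0.024 0.003 0.029 0 1;0.024 0.003 0.029 0 1' | grep -E 'pos|force'; python3 -m inch '0.001 0 0.0015 0 1;0.002 0 0.003 0 1;0.002 0 0.003 0 1' | grep -E 'pos|force'
```

```text
tool_pos: [0.4762, -0.3295, 0.0479]
contact_force: [-0.1, -0.1, -1.5]
gripper_force: 32.6
tool_pos: [0.477, -0.3298, 0.0476]
contact_force: [-6.7, 3.0, 12.6]
gripper_force: 34.1
```

```bash
python3 -m inch '-0.001 0 -0.0013 0 1;-0.001 0 -0.0013 0 1' | grep -E 'pos|force'; python3 -m inch '0 0 0 0 0;0 0 0 0 -1;0 0 0 0 -1;0 0 0 0 -1;0 0 0 0 -1;0 0 0 0 -1;0 0 -0.04 0 -1;0 0 -0.1 0 -1;0 0 -0.2 0 -1;0 0 -0.25 0 -1;0 0 -0.25 0 -1'; python3 -c "
from h import *;snap('side','s3');snap('wrist','w3')
cv2.imwrite('pics/m4.png',np.hstack([cv2.resize(cv2.imread('pics/w3.png'),(400,250)),cv2.resize(cv2.imread('pics/s3.png')[120:245,300:500],(400,250))]))"
```

```text
tool_pos: [0.4768, -0.3297, 0.0477]
contact_force: [-3.3, 2.0, 6.0]
gripper_force: 33.3
t: 15.48
tool_pos: [0.3907, -0.3283, 0.1725]
orientation: [[-0.819, 0.008, 0.573], [-0.007, 1.0, -0.024], [-0.573, -0.024, -0.819]]
contact_force: [-0.3, -0.9, 0.4]
opening: 0.999
gripper_force: 0.0
```

View pics/m4.png

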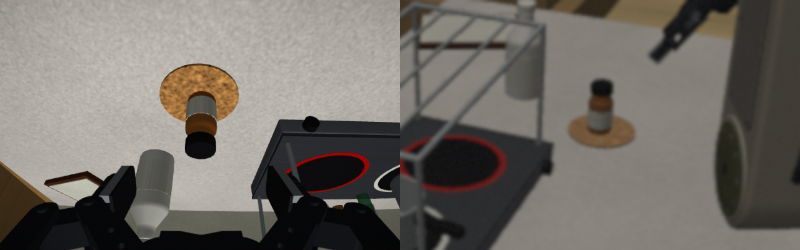

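The jar stands upright on the mat (wrist view, base at about (200,95), and side view). Next I'll move to the pan handle and correct the yaw by +2.4° on the way.

```bash
python3 -c "
from h import *;frac((.46,-.25,.26),(.48,.122,.26),(.4785,.122,.183))"
```

```text
(0.46, -0.25, 0.26) [-0.1814  0.1256 -0.0599]
(0.48, 0.122, 0.26) [-0.2125  0.7457 -0.0536]
(0.4785, 0.122, 0.183) [-0.1371  0.7482  0.0503]
```

```bash
python3 -m inch '-0.1 0.05 -0.06 0 -1;-0.18 0.125 -0.06 0 -1;-0.18 0.2 -0.06 0.0067 -1;-0.19 0.3 -0.055 0.0067 -1;-0.2 0.4 -0.055 0.0067 -1;-0.2 0.5 -0.055 0.0067 -1;-0.21 0.6 -0.054 0.0067 -1;-0.212 0.7 -0.054 0.0067 -1;-0.212 0.746 -0.054 0.0067 -1;-0.212 0.746 -0.054 0.0067 -1;-0.137 0.748 0.05 0.0067 -1;-0.137 0.748 0.05 0.0067 -1;-0.137 0.748 0.05 0.0067 -1;-0.137 0.748 0.05 0.0067 -1'; python3 -c "
from h import *;print(arm.get_obs()['q']);frac((.5475,.1218,.085));snap('side','s4');snap('wrist','w4');a=cv2.imread('pics/w4.png')
cv2.imwrite('pics/m5.png',np.hstack([cv2.resize(a,(400,250)),cv2.resize(cv2.imread('pics/s4.png')[120:280,200:456],(400,250))]))"
```

```text
t: 17.32
tool_pos: [0.4791, 0.1215, 0.1844]
orientation: [[-0.819, 0.042, 0.573], [0.037, 0.999, -0.02], [-0.573, 0.004, -0.82]]
contact_force: [0.3, 0.4, 0.3]
opening: 1.003
gripper_force: 0.0
[ 0.1449026  -0.19820053 -0.86794788  0.29863857 -0.10294772  0.15611484]
(0.5475, 0.1218, 0.085) [0.0017 0.0045 0.201 ]
```

View pics/w4.png

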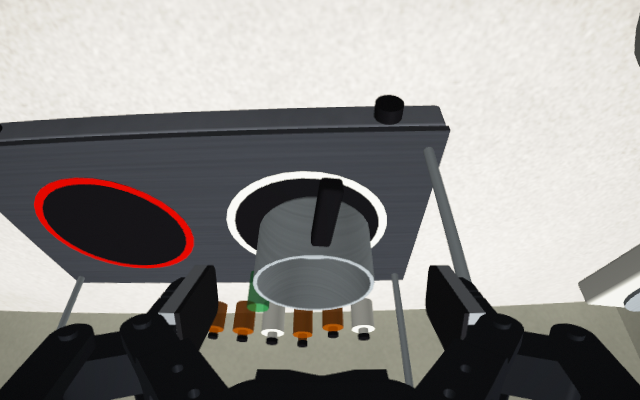

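The handle is centred between the fingers: its end is at (327,185) and the pads are at about 205 and 440. I'll advance and close lightly.

```bash
python3 -m inch '0.001 0.0045 0.06 0 -1;0.001 0.0045 0.12 0 -1;0.001 0.0045 0.17 0 -1;0.001 0.0045 0.2 0 -1;0.001 0.0045 0.2 0 -1;0.001 0.0045 0.2 0 0;0.001 0.0045 0.2 0 0'; python3 -m inch '0 0 0 0 1;0 0 0 0 1;0 0 0 0 1;0 0 0 0 1;0 0 0 0 1;0 0 0 0 1;0 0 0 0 1;0 0 0 0 1' 20
```

```text
t: 18.3
tool_pos: [0.5467, 0.1225, 0.0861]
orientation: [[-0.818, 0.041, 0.573], [0.036, 0.999, -0.02], [-0.573, 0.005, -0.819]]
contact_force: [0.6, 0.4, 0.0]
opening: 0.604
gripper_force: 0.0
t: 19.3
tool_pos: [0.547, 0.1217, 0.0854]
orientation: [[-0.819, 0.042, 0.573], [0.037, 0.999, -0.022], [-0.573, 0.003, -0.82]]
contact_force: [-3.2, -4.9, 5.7]
opening: 0.184
gripper_force: 19.8
```

```bash
python3 -m inch '0 -0.0005 -0.0012 0 1;0 -0.0005 -0.0012 0 1;0 -0.0005 -0.0012 0 1' | grep -E 'pos|force'; python3 -c "
from h import *
o=arm.get_obs();print(o['tool_pos'],o['contact_force'],o['moment'])
p=o['tool_pos'];frac((p[0]-.0015,p[1]-.05,p[2]))"
```

```text
tool_pos: [0.5462, 0.1221, 0.0855]
contact_force: [1.4, -3.3, 1.9]
gripper_force: 19.3
[0.54624001 0.12209747 0.08554306] [ 1.39901046 -3.29952536  1.94142179] [-0.54914024 -0.01461388 -0.48528931]
(np.float64(0.5447400096063918), np.float64(0.07209747022078809), np.float64(0.08554305749268329)) [-0.0009 -0.0834  0.0002]
```

```bash
python3 -m inch '0 -0.01 0 0 1;0 -0.025 0 0 1;0 -0.04 0 0 1;0 -0.055 0 0 1;-0.001 -0.07 0.0002 0 1;-0.001 -0.083 0.0002 0 1;-0.001 -0.083 0.0002 0 1'| grep -E 't:|pos|ori|force'; python3 -c "
from h import *
o=arm.get_obs();print(o['tool_pos'],o['contact_force'],o['moment'])
p=o['tool_pos'];frac((p[0]-.0015,p[1]-.05,.0855))
snap('side','s5');snap('scene','c5')
a=cv2.imread('pics/s5.png')[140:290,210:410];b=cv2.imread('pics/c5.png')[150:300,270:470]
cv2.imwrite('pics/m6.png',np.hstack([cv2.resize(x,(400,300),interpolation=2) for x in(a,b)]))"
```

```text
t: 20.55
tool_pos: [0.5444, 0.0734, 0.0855]
orientation: [[-0.819, 0.038, 0.572], [0.035, 0.999, -0.016], [-0.572, 0.007, -0.82]]
contact_force: [-0.0, 5.1, 3.9]
gripper_force: 20.3
[0.54444058 0.07337193 0.08552615] [-3.23594902e-03  5.07839396e+00  3.87273978e+00] [0.71343574 0.07584425 0.74474283]
(np.float64(0.542940583233788), np.float64(0.02337192945270708), 0.0855) [-0.0008 -0.0834 -0.    ]
```

View pics/m6.png

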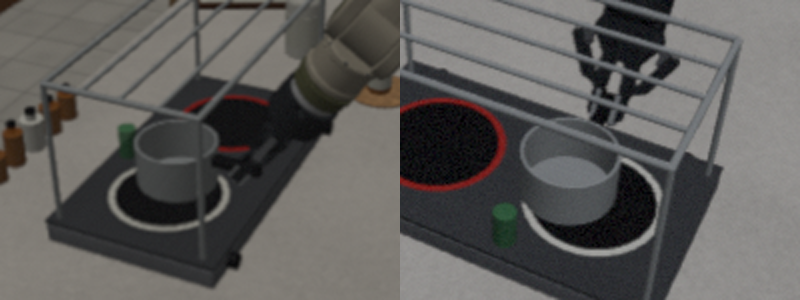

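The pan is sliding upright between the rings: its base is at (178,180) in the left half and (570,190) in the right half. I'll keep going.

```bash
python3 -m inch '0 -0.015 0 0 1;0 -0.03 0 0 1;0 -0.045 -0.0003 0 1;0 -0.06 -0.0003 0 1;-0.001 -0.075 -0.0003 0 1;-0.001 -0.09 -0.0003 0 1;-0.001 -0.105 -0.0003 0 1;-0.001 -0.12 -0.0003 0 1;-0.001 -0.12 -0.0003 0 1'| grep -E 't:|pos|ori|force'; python3 -c "
from h import *
frac((.5415,-.05,.0855),(.541,-.095,.0855))"
```

```text
t: 21.78
tool_pos: [0.5419, 0.0005, 0.0856]
orientation: [[-0.82, 0.041, 0.572], [0.036, 0.999, -0.019], [-0.572, 0.005, -0.82]]
contact_force: [0.0, 3.0, 3.8]
gripper_force: 20.3
(0.5415, -0.05, 0.0855) [-0.0024 -0.0842  0.0013]
(0.541, -0.095, 0.0855) [-0.0044 -0.1591  0.0023]
```

```bash
python3 -m inch '0 -0.015 0 0 1;-0.001 -0.03 0 0 1;-0.001 -0.045 0.0004 0 1;-0.002 -0.06 0.0008 0 1;-0.002 -0.075 0.001 0 1;-0.003 -0.09 0.0014 0 1;-0.003 -0.105 0.0016 0 1;-0.004 -0.12 0.0018 0 1;-0.004 -0.135 0.002 0 1;-0.004 -0.147 0.002 0 1;-0.004 -0.147 0.002 0 1;-0.004 -0.147 0.002 0 1'| grep -E 't:|pos|ori|force'; python3 -c "
from h import *
snap('side','s6');snap('scene','c6')
a=cv2.imread('pics/s6.png')[160:235,280:380];b=cv2.imread('pics/c6.png')[170:260,240:360]
cv2.imwrite('pics/m7.png',np.hstack([cv2.resize(x,(400,300),interpolation=2) for x in(a,b)]))
# predicted outlines for pan
def pts(c,r,z,n=360): t=np.linspace(0,2*np.pi,n);return np.c_[c[0]+r*np.cos(t),c[1]+r*np.sin(t),0*t+z]
for f in('s6','c6'):
  for c in((.641,-.099),(.641,-.089)):
    q=proj(f,pts(c,.055,.1)); print(f,c,q.min(0).round(1),q.max(0).round(1))
"
```

```text
t: 23.28
tool_pos: [0.541, -0.0873, 0.0855]
orientation: [[-0.82, 0.04, 0.572], [0.036, 0.999, -0.019], [-0.572, 0.005, -0.82]]
contact_force: [1.2, 4.3, 3.7]
gripper_force: 20.3
s6 (0.641, -0.099) [305.5 172.2] [343.5 190.5]
s6 (0.641, -0.089) [304.  173.6] [342.2 192.2]
c6 (0.641, -0.099) [264.4 184.2] [312.5 216. ]
c6 (0.641, -0.089) [268.1 185.4] [316.3 217.4]
```

View pics/m7.png

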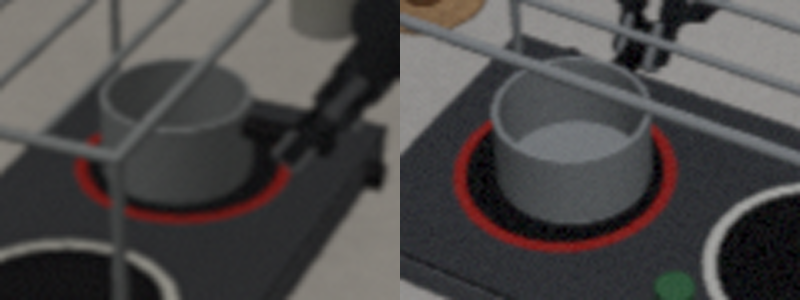

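```bash
python3 -c "
from h import *
from scipy.optimize import least_squares
t=np.linspace(0,2*np.pi,360)
def bb(f,c):
    q=proj(f,np.c_[c[0]+.055*np.cos(t),c[1]+.055*np.sin(t),0*t+.1]);return np.r_[q.min(0),q.max(0)]
for f,o in(('s6',[305,174.5,343.3,192.5]),('c6',[267.6,187.1,315.6,219.5])):
    s=least_squares(lambda c:bb(f,c)-o,[.641,-.089],diff_step=1e-3);print(f,s.x,s.fun)
"
```

```text
s6 [ 0.63690402 -0.08692681] [ 0.00391142 -0.32084444 -0.00432423  0.28003752]
c6 [ 0.64728592 -0.08707091] [-0.2427782   0.03609063  0.24337469 -0.0579857 ]
```

```bash
python3 -c "
from h import *
frac((.540,-.0988,.0855))"; python3 -m inch '0 -0.01 0 0 1;0 -0.019 0 0 1;0 -0.019 0 0 1;0 -0.019 0 0 1'
```

```text
(0.54, -0.0988, 0.0855) [ 0.0007 -0.0191 -0.0006]
t: 23.88
tool_pos: [0.5405, -0.0988, 0.0855]
orientation: [[-0.82, 0.04, 0.572], [0.035, 0.999, -0.019], [-0.572, 0.005, -0.82]]
contact_force: [0.7, 4.5, 4.6]
opening: 0.184
gripper_force: 20.5
```

```bash
python3 -m inch '0 0 0 0 0.3;0 0 0 0 0;0 0 0 0 0;0 0 0 0 0;0 0 -0.04 0 0;0 0 -0.1 0 0;0 0 -0.17 0 0;0 0 -0.23 0 0;0 0 -0.23 0 0;0 0 -0.23 0 0'; python3 -c "
from h import *
from scipy.optimize import least_squares
snap('side','s7');snap('scene','c7');snap('wrist','w7')
a=cv2.imread('pics/s7.png')[150:250,270:420];b=cv2.imread('pics/c7.png')[140:270,220:400];w=cv2.imread('pics/w7.png')
M=np.vstack([np.hstack([cv2.resize(x,(400,270),interpolation=2) for x in(a,b)]),cv2.resize(w[80:345],(800,330))]);cv2.imwrite('pics/m8.png',M)
"
```

```text
t: 25.12
tool_pos: [0.4616, -0.0967, 0.1983]
orientation: [[-0.82, 0.041, 0.571], [0.036, 0.999, -0.02], [-0.572, 0.004, -0.82]]
contact_force: [-0.9, 0.3, -0.3]
opening: 0.5
gripper_force: 0.0
```

```bash
python3 -c "
from h import *
for a,b,(u0,u1,v0,v1) in(('c6','c7',(262,320,200,240)),('s6','s7',(303,335,185,212))):
    A=cv2.imread(f'pics/{a}.png')[v0:v1,u0:u1];B=cv2.imread(f'pics/{b}.png')
    r=cv2.minMaxLoc(cv2.matchTemplate(B[v0-12:v1+12,u0-12:u1+12],A,5));print(b,r[1],np.array(r[3])-12)
    print('expected',proj(b,[.641,-.0985,.07])-proj(b,[.6415,-.087,.07]))
"
```

```text
c7 0.8621981143951416 [-3 -2]
expected [[-4.19478579 -1.65187923]]
s7 0.8558717966079712 [ 1 -1]
expected [[ 1.74657654 -1.78760492]]
```

Shifts match the expected centring, and the gripper is open and clear of everything, so I'm handing in.

```bash
python3 -c "
from h import *
print(arm.finish_job())"
```

```text
the job is handed in; nothing more can be done
None
```

I handed the job in at about 25 s: the jar is upright on the cork mat, and the pan was slid along the plate to the middle of the red ring with its handle out of the front. The gripper is open and clear; the final centring was checked only by image matching (agreement to about 1 pixel), as my ten picture views were used up, and no verdict came back.

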